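Line up the rubber stamps by height beside the pencil cup

ROBOT

A 6-joint arm with a two-finger parallel gripper is mounted at the origin on the work surface. World frame = base frame: x ahead of the robot, y to its left, z up, the work surface at z = 0. Lengths are in m, angles in rad, forces in N, time in s.
With the tool pointing down it reaches from about 0.35 to 0.775 m from the base axis. Payload 5.5 kg.
Tool frame: the origin (TCP) lies between the finger pads; the fingertips stand 19 mm ahead of it and the grasp point (between the pads) is the TCP; z points along the fingers, x is the direction in which the jaws open and shut, and the axes are right-handed (so a half turn about z gives the same grasp; the last joint's range is limited). The gripper opens to 85 mm and grips with 20 to 120 N. Pads are 22 mm wide; open, the fingers measure 114 mm over their backs; the gripper's body (76 mm by 85 mm) begins 54 mm behind the grasp point. The pads swing forward as they close: fully open they stand 13 mm farther back than shut.
Start: joints at [-1.306, 0.313, 0.046, 1.304, 0, 1.431], TCP at [0.226, -0.529, 0.214] pointing down, gripper open.
Joint ranges: [-2.76, 2.76], [-0.86, 1.69], [-1.03, 1.26], [-2.2, 2.34], [-1.47, 1.5], [-3.14, 3.14]. Speed limits (rad/s): [2.57, 2.57, 3.14, 3.14, 3.14, 3.14].

INTERFACE

Orientations are given as a unit quaternion [w, x, y, z].
In Python, from workcell import env gives the robot as it stands. The module is installed in compiled form; this text tells all that it offers.
- The arm moves only by the tool carry_out, never from a script. Its argument "steps" is a list of rows, each a list of 7 numbers: the gripper command: -1 is shut, 1 is fully open, values between are in proportion, then the shift along the tool's x, y, z in m, then the turn, a rotation vector about the tool's x, y, z in rad. A call has 1 to 20 rows; each row shifts and turns the commanded pose from where the row before left it, along the tool's axes as they then stand; what a row does not reach is not made up. A row lasts 1/8 s, in which the tool goes at most 62.5 mm and 10.7 degrees, less where a joint would pass 70% of its speed; a pose out of reach is approached as far as the arm can. A call with a gripper value outside its range is refused whole. The fingers move at their own pace and stop on an object; "grip_force" is the grip in N (left out, the last holds). Time passes only in rows, so rows that do not move let the fingers close. It gives the time, the measured TCP pose, the force and the opening at its end, in the units of the state.
- env.get_state(): the state, without advancing time (a new reading comes with each control period).
- env.read_camera(name): name is "side" or "top"; returns a dict with "color" (480x640x3 uint8, red, green, blue), "K" (3x3 intrinsics, pixels), "R" (3x3) and "t" (3): a world point X has camera coordinates R X + t. Camera axes: x right, y down, z forward; pixel columns grow to the right and rows downward; lengths in m; the calibration is good to about 2 mm. A picture is of the moment at which its call begins. There is no depth.
- env.hand_in(): hands the job in, once; it reports no verdict.
The state is a dict: "clock": time; "joint_pos": joint angles; "qvel": joint speeds; "tau": joint torques, N m; "tcp_pos": TCP position; "orientation": TCP orientation; "wrist_force": force on the tool from outside, world axes, zero at the start; "ft_torque": the same for the moment, N m; "finger_gap": finger opening in m.
Only numpy, scipy, OpenCV 4.12 (cv2) and the standard library are available. Lean on these libraries where they do the work, as an engineer would, in place of code of your own. Each camera call takes 0.05 s, during which the arm holds its last target. There are 200 camera calls.

TASK

Stand the four wooden rubber stamps on the four grey felt squares of the wooden strip, one in the middle of each, upright and in order of height: the tallest on the square at the pencil cup's end, then shorter and shorter towards the tape dispenser. Leave the pencil cup and the tape dispenser where they stand, and do not knock any stamp over on the way.

Things in the scene. Friction and masses are not known exactly. Their poses are not given: they have to be found in the camera images.
- stamp_round: The tallest stamp, 86 mm tall. Pale wooden rubber stamp: round base 46 mm across, 14 mm thick (lowest 3 mm black rubber), with an upright handle on its middle: a 16 mm neck topped by a round knob 26 mm across and 26 mm high, flat top 86 mm above the underside. About 60 g, stands upright. Origin: centre of the underside; z up through the knob.
- stamp_square: The second tallest stamp, 74 mm tall. Pale wooden rubber stamp: square base 44 x 44 mm, 14 mm thick (lowest 3 mm black rubber), with an upright handle on its middle: a 16 mm neck topped by a round knob 26 mm across and 26 mm high, flat top 74 mm above the underside. About 60 g, stands upright. Origin: centre of the underside; z up through the knob; x and y along the sides of the base.
- stamp_oblong: The third tallest stamp, 62 mm tall. Pale wooden rubber stamp: oblong base 60 mm (its x) by 28 mm (its y), 14 mm thick (lowest 3 mm black rubber), with an upright handle on its middle: a 16 mm neck topped by a round knob 26 mm across and 26 mm high, flat top 62 mm above the underside. About 60 g, stands upright. Origin: centre of the underside; z up through the knob.
- stamp_small: The shortest stamp, 50 mm tall. Pale wooden rubber stamp: small square base 30 x 30 mm, 14 mm thick (lowest 3 mm black rubber), with an upright handle on its middle: a 16 mm neck topped by a round knob 26 mm across and 26 mm high, flat top 50 mm above the underside. About 60 g, stands upright. Origin: centre of the underside; z up through the knob; x and y along the sides of the base.
- mark_1: Grey felt square, 58 x 58 mm, number 1 of four equal ones in a straight row (mark_1 to mark_4 in turn, 75 mm between centres), let in flush with the top of a fixed brown wooden strip 86 x 320 x 6 mm. Origin: centre of the square on the strip's top, 6 mm above the cart top; y runs along the row from mark_4 towards mark_1, x across it.
- mark_2: Grey felt square, 58 x 58 mm, number 2 of four equal ones in a straight row (mark_1 to mark_4 in turn, 75 mm between centres), let in flush with the top of a fixed brown wooden strip 86 x 320 x 6 mm. Origin: centre of the square on the strip's top, 6 mm above the cart top; y runs along the row from mark_4 towards mark_1, x across it.
- mark_3: Grey felt square, 58 x 58 mm, number 3 of four equal ones in a straight row (mark_1 to mark_4 in turn, 75 mm between centres), let in flush with the top of a fixed brown wooden strip 86 x 320 x 6 mm. Origin: centre of the square on the strip's top, 6 mm above the cart top; y runs along the row from mark_4 towards mark_1, x across it.
- mark_4: Grey felt square, 58 x 58 mm, number 4 of four equal ones in a straight row (mark_1 to mark_4 in turn, 75 mm between centres), let in flush with the top of a fixed brown wooden strip 86 x 320 x 6 mm. Origin: centre of the square on the strip's top, 6 mm above the cart top; y runs along the row from mark_4 towards mark_1, x across it.
- pencil_cup: Round stainless pencil cup, 72 mm across and 95 mm tall, with three pencils standing out of it to 154 mm height. Stands loose on the cart beyond one end of the row (either end), its centre about 130 mm from the nearest felt square's centre. Not to be moved. Origin: centre of its underside.
- tape_dispenser: Black tape dispenser, 130 mm long (its x), 55 mm wide, 83 mm tall over the clear tape roll. Stands loose on the cart beyond the other end of the row, its centre about 130 mm from the nearest felt square's centre. Not to be moved. Origin: centre of its underside.

How it is judged:
At the end, for the whole second after the job is handed in: Every stamp stands upright (within 0.1 rad) and at rest on the strip, its base centred within 12 mm of its own felt square's centre: the tallest (round) at the pencil cup's end, then square, oblong and small towards the tape dispenser (((horizontal distance between pencil_cup and mark_1 below 0.19 m and horizontal distance between stamp_round and mark_1 below 0.012 m and z of stamp_round in the frame of mark_1 between -0.003 and 0.003 m and horizontal distance between stamp_square and mark_2 below 0.012 m and z of stamp_square in the frame of mark_2 between -0.003 and 0.003 m and horizontal distance between stamp_oblong and mark_3 below 0.012 m and z of stamp_oblong in the frame of mark_3 between -0.003 and 0.003 m and horizontal distance between stamp_small and mark_4 below 0.012 m and z of stamp_small in the frame of mark_4 between -0.003 and 0.003 m) or (horizontal distance between pencil_cup and mark_4 below 0.19 m and horizontal distance between stamp_round and mark_4 below 0.012 m and z of stamp_round in the frame of mark_4 between -0.003 and 0.003 m and horizontal distance between stamp_square and mark_3 below 0.012 m and z of stamp_square in the frame of mark_3 between -0.003 and 0.003 m and horizontal distance between stamp_oblong and mark_2 below 0.012 m and z of stamp_oblong in the frame of mark_2 between -0.003 and 0.003 m and horizontal distance between stamp_small and mark_1 below 0.012 m and z of stamp_small in the frame of mark_1 between -0.003 and 0.003 m)) and angle between each of stamp_round, stamp_square, stamp_oblong, stamp_small's own z axis and vertical below 0.1 rad and linear speed of each of stamp_round, stamp_square, stamp_oblong, stamp_small below 0.01 m/s and angular speed of each of stamp_round, stamp_square, stamp_oblong, stamp_small below 0.1 rad/s); the robot touches nothing.
It fails at once if the pencil cup is moved by more than 15 mm (distance of pencil_cup from where it was at the start of the episode above 0.015 m).
It fails at once if the tape dispenser is moved by more than 15 mm (distance of tape_dispenser from where it was at the start of the episode above 0.015 m).
It fails at once if a stamp is knocked over (tilted by more than 1 rad) (angle between any of stamp_round, stamp_square, stamp_oblong, stamp_small's own z axis and vertical above 1 rad).
It also fails if it takes over 90 s, if anything falls off the work surface, if the arm or the gripper's body presses on something with over 40 N, if the wrist force passes 120 N, or if a joint passes its speed limit or range.

## Working session

There is one attempt and no reset: what is moved stays moved. The work goes in short steps, Python scripts to look and compute and a tool call to move; the robot and the scene stay as the last step left them, time stands still between calls to the robot, and variables do not carry over. Pictures are saved under pics/ and viewed, about 12 in all and at most 16, crops included, and the job is handed in when it is done.

Besides the shell and the picture viewer there is one more tool, called after "Emit:" in YAML: its name, and indented under it one key for each argument. carry_out: Moves the arm, as the interface text tells. Its arguments: {"type":"object","properties":{"steps":{"type":"array","items":{"type":"array","items":{"type":"number"}}},"grip_force":{"type":"number"}},"required":["steps"]}

```bash
mkdir -p pics; python3 - <<'E'
from workcell import env
import cv2
print(env.get_state())
for n in("top","side"):
    c=env.read_camera(n);cv2.imwrite(f"pics/{n}0.png",c["color"][:,:,::-1]);print(n,c["K"],c["R"],c["t"])
E
```

```text
{'clock': 0.0, 'joint_pos': array([-1.30560501e+00,  3.14000780e-01,  4.49712184e-02,  1.30361528e+00,
       -4.05293319e-06,  1.43120381e+00]), 'qvel': array([-0.00063425, -0.00112032, -0.00143505, -0.0015843 , -0.00120895,
       -0.00010035]), 'tau': array([ 6.13554835e-05, -4.80627894e+01,  2.98533690e+01,  1.93356571e-02,
       -9.26150301e-05, -1.20136349e-06]), 'tcp_pos': array([ 0.2262939 , -0.52799583,  0.21290553]), 'orientation': array([-6.09725486e-04,  8.34811021e-01, -5.50535834e-01, -6.94616765e-04]), 'wrist_force': array([-0.29353764,  0.47317919,  0.38765596]), 'ft_torque': array([-0.01192773, -0.02524626, -0.011432  ]), 'finger_gap': 0.08529243839800286}
top [[577.72166308   0.         316.96350498]
 [  0.         577.72166308 235.28487417]
 [  0.           0.           1.        ]] [[-2.44510982e-02 -9.99682496e-01 -6.08702347e-03]
 [-9.74677328e-01  2.51924199e-02 -2.22192367e-01]
 [ 2.22275167e-01  5.00036387e-04 -9.74983846e-01]] [0.0320774  0.55935055 0.96628602]
side [[438.79834079   0.         318.14532353]
 [  0.         438.79834079 236.49794618]
 [  0.           0.           1.        ]] [[-0.86726357 -0.49784315 -0.00246971]
 [-0.37103953  0.64965803 -0.66353155]
 [ 0.3319391  -0.57454038 -0.74814423]] [0.49240743 0.22316247 0.57532469]
```

View pics/top0.png

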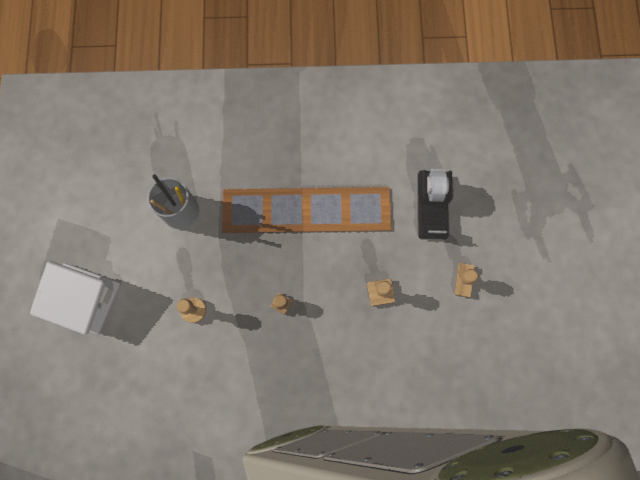

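View pics/side0.png

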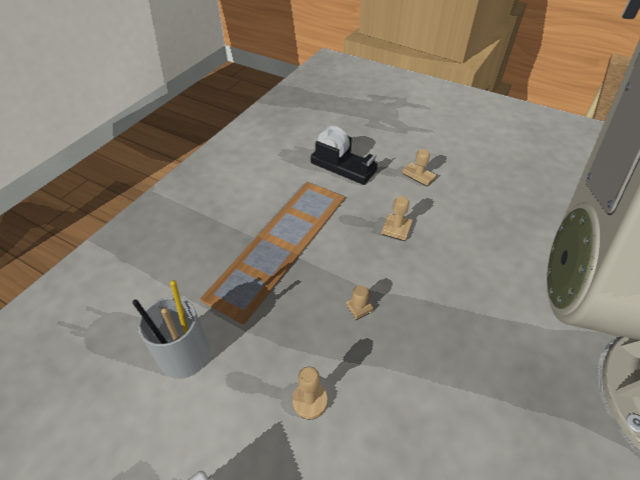

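The top view shows the cup at (172,203), the strip from x=223 to 392 at y≈210, and the dispenser at (434,205). The stamps are round (190,309), small (282,303), square (380,291) and oblong (466,280). I'll zoom in to get exact pixels.

```bash
python3 - <<'E'
import cv2,numpy as np
a=cv2.imread("pics/top0.png");b=cv2.imread("pics/side0.png")
def crop(im,u,v,w,h,s):return cv2.resize(im[v:v+h,u:u+w],None,fx=s,fy=s,interpolation=cv2.INTER_CUBIC)
rows=[np.hstack([crop(a,170,290,50,37,8),crop(a,260,285,50,37,8)]),np.hstack([crop(a,355,270,50,37,8),crop(a,445,255,50,50,8)[:296]])]
rows[1]=np.hstack([crop(a,355,270,50,37,8),crop(a,445,261,50,37,8)])
cv2.imwrite("pics/z.png",np.vstack(rows))
cv2.imwrite("pics/strip.png",crop(a,215,180,185,60,4))
rows=np.vstack([np.hstack([crop(b,280,360,66,60,6),crop(b,330,270,66,60,6)[:360]])
,np.hstack([crop(b,370,185,66,60,6)[:],crop(b,390,140,66,60,6)])])
cv2.imwrite("pics/zs.png",cv2.resize(rows,(792,720))[:720] if 0 else cv2.resize(rows,(660,600)))
E
```

```text
(no output)
```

View pics/z.png

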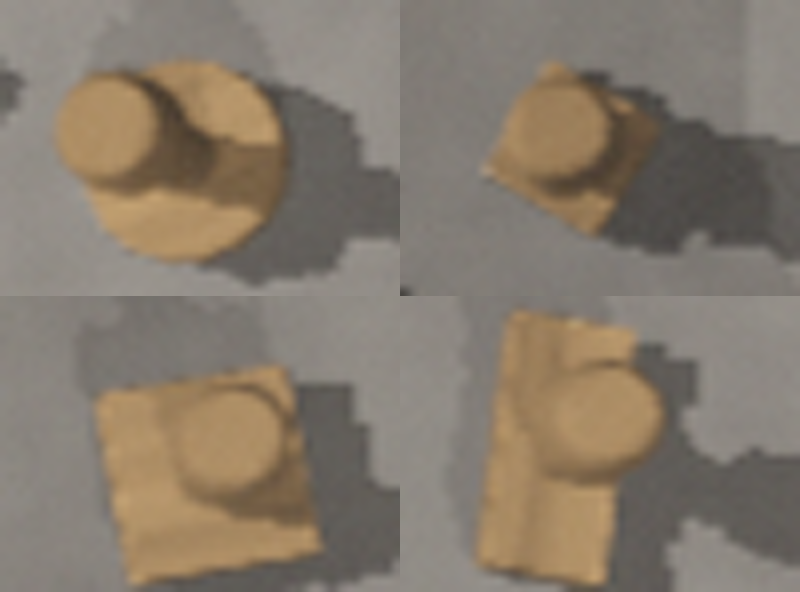

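View pics/strip.png

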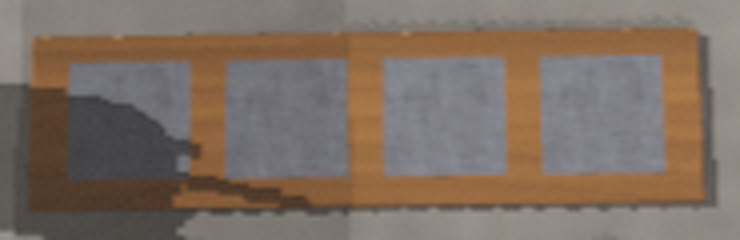

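View pics/zs.png

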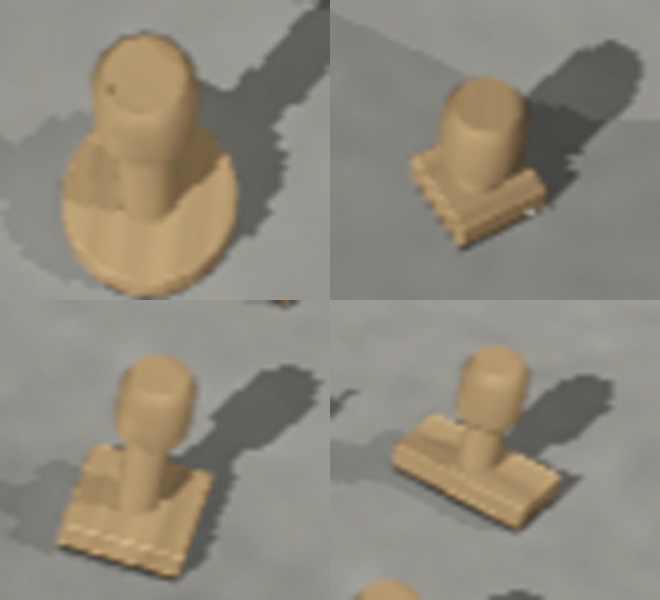

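Both views agree: the crops show clean base corners, knob tops and felts. Next I'll convert them to world coordinates and check with the knob tops.

```bash
cat > h.py <<'E'
from workcell import env
import numpy as np
C={n:env.read_camera(n) for n in("top","side")}
def ray(n,u,v,z):
    c=C[n];o=-c["R"].T@c["t"];d=c["R"].T@np.linalg.inv(c["K"])@[u,v,1]
    return (o+d*(z-o[2])/d[2])[:2]
def zz(x,y,s,u0,v0): return (x+.5)/s-.5+u0,(y+.5)/s-.5+v0
E
python3 - <<'E'
from h import *
np.set_printoptions(precision=4,suppress=True)
T=lambda p,u0,v0,z:np.array([ray("top",*zz(x,y,8,u0,v0),z) for x,y in p])
S=lambda x,y,u0,v0,z:ray("side",*zz(x,y,5,u0,v0),z)
print("round",T([(187,160)],170,290,.014),"knob",T([(107,127)],170,290,.086),S(147,75,280,360,.086))
q=T([(97,101),(290,71),(322,254),(135,289)],355,270,.014);print("sq",q.mean(0),q,"knob",T([(228,143)],355,270,.074),S(157,376-300,370,185,.074))
q=T([(110,16),(235,34),(205,287),(80,267)],445,261,.014);print("ob",q.mean(0),q,"knob",T([(207,120)],445,261,.062),S(495-330,365-300,390,140,.062))
q=T([(153,62),(258,125),(197,235),(85,170)],260,285,.014);print("sm",q.mean(0),q,"knob",T([(158,128)],260,285,.05),S(487-330,105,330,270,.05))
for p in[(129,120),(287,118.5),(445,116.5),(602,114.5)]:print("mark",ray("top",*zz(*p,4,215,180),.006))
# side: strip corners
for p in [(202,302),(244,320),(345,198),(305,183)]:print("side strip corner",ray("side",*p,.006))
for p in [(34,38),(30,206),(706,200),(697,30)]:print("top strip corner",ray("top",*zz(*p,4,215,180),.006))
print("cup",ray("top",171,198,.095))
E
```

```text
round [[0.4385 0.2468]] knob [[0.4386 0.2483]] [0.4392 0.2451]
sq [ 0.4622 -0.0962] [[ 0.4806 -0.071 ]
 [ 0.4864 -0.1155]
 [ 0.4443 -0.1206]
 [ 0.4374 -0.0777]] knob [[ 0.4623 -0.0938]] [ 0.4642 -0.0967]
ob [ 0.4813 -0.25  ] [[ 0.5128 -0.2416]
 [ 0.5078 -0.27  ]
 [ 0.4497 -0.2582]
 [ 0.455  -0.2302]] knob [[ 0.4809 -0.2491]] [ 0.4824 -0.2497]
sm [0.4464 0.0862] [[0.4661 0.0906]
 [0.4511 0.0668]
 [0.4265 0.081 ]
 [0.4418 0.1063]] knob [[0.4469 0.0871]] [0.4474 0.0842]
mark [0.6265 0.1502]
mark [0.6253 0.075 ]
mark [ 0.6243 -0.0002]
mark [ 0.6233 -0.0748]
side strip corner [0.6619 0.1964]
side strip corner [0.5866 0.1899]
side strip corner [ 0.5778 -0.1197]
side strip corner [ 0.6656 -0.1186]
top strip corner [0.6685 0.1959]
top strip corner [0.5857 0.1968]
top strip corner [ 0.5803 -0.122 ]
top strip corner [ 0.6641 -0.1222]
cup [0.6263 0.2722]
```

Emit:
carry_out:
  steps:
    - [1,0,0,0,0,0,-0.1666]
    - [1,0,0,0,0,0,-0.1666]
    - [1,0,0,0,0,0,-0.1666]
    - [1,0,0,0,0,0,-0.1666]
    - [1,0,0,0,0,0,-0.1666]
    - [1,0,0,0,0,0,-0.1666]
    - [1,0,0,0,0,0,-0.1666]
    - [1,0.028,-0.031,0,0,0,0]
    - [1,0.028,-0.031,0,0,0,0]
    - [1,0.028,-0.031,0,0,0,0]
    - [1,0.028,-0.031,0,0,0,0]
    - [1,0.028,-0.031,0,0,0,0]
    - [1,0.028,-0.031,0,0,0,0]
    - [1,0.028,-0.031,0,0,0,0]
    - [1,0.028,-0.031,0,0,0,0]
    - [1,0.031,-0.03,0,0,0,0]
    - [1,0,0,0,0,0,0]
    - [1,0,0,0,0,0,0]
    - [1,0,0,0,0,0,0]
  grip_force: 40

```text
clock: 2.58
tcp_pos: [0.4807, -0.2513, 0.2137]
orientation: [0.0, 1.0, -0.001, -0.0]
wrist_force: [0.0, -0.6, -0.5]
finger_gap: 0.0854
```

Emit:
carry_out:
  steps:
    - [1,0.0005,-0.0015,0.025,0,0,0]
    - [1,0,0,0.03,0,0,0]
    - [1,0,0,0.03,0,0,0]
    - [1,0,0,0.03,0,0,0]
    - [1,0,0,0.025,0,0,0]
    - [1,0,0,0.015,0,0,0]
    - [1,0,0,0.009,0,0,0]
    - [1,0,0,0,0,0,0]
    - [1,0,0,0,0,0,0]
    - [-1,0,0,0,0,0,0]
    - [-1,0,0,0,0,0,0]
    - [-1,0,0,0,0,0,0]
    - [-1,0,0,0,0,0,0]
    - [-1,0,0,0,0,0,0]
    - [-1,0,0,0,0,0,0]
    - [-1,0,0,0,0,0,0]
    - [-1,0,0,0,0,0,0]

```text
clock: 4.7
tcp_pos: [0.4819, -0.249, 0.0498]
orientation: [0.0, 1.0, 0.0, 0.0]
wrist_force: [0.2, -0.6, -0.4]
finger_gap: 0.0002
```

The fingers shut to zero, so I'll look before moving on.

```bash
python3 - <<'E'
from h import *
import cv2
a=C["top"]["color"][215:315,400:530,::-1];b=C["side"]["color"][90:240,340:500,::-1]
cv2.imwrite("pics/g1.png",np.hstack([cv2.resize(a,(400,308)),cv2.resize(b,(329,308))]))
E
```

```text
(no output)
```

View pics/g1.png

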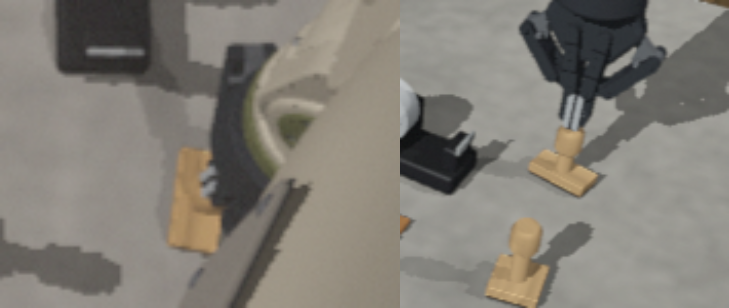

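The shut fingertips end at or behind the top of the knob. I'll project the reported TCP and tips into both images to see where they are.

```bash
python3 - <<'E'
from h import *
import cv2
s=env.get_state();p=s["tcp_pos"];print(p,s["finger_gap"])
def pr(n,X):
    c=C[n];q=c["K"]@(c["R"]@X+c["t"]);return q[:2]/q[2]
out=[]
for n,(u0,v0,w,h) in {"top":(430,235,75,65),"side":(385,100,75,100)}.items():
    im=C[n]["color"][v0:v0+h,u0:u0+w,::-1];f=520/h
    im=cv2.resize(im,None,fx=f,fy=f,interpolation=cv2.INTER_CUBIC)
    im=cv2.resize(im,(int(w*f),520))
    for X,col in ((p,(0,0,255)),(p-[0,0,.019],(255,0,0)),(np.array([.4813,-.2497,.062]),(0,255,0)),(np.array([.4813,-.2497,.036]),(0,255,255))):
        uv=(pr(n,X)-[u0,v0]+.5)*f;print(n,pr(n,X));cv2.circle(im,tuple(uv.astype(int)),4,col,-1)
    out.append(im)
o=np.hstack(out);cv2.imwrite("pics/g2.png",cv2.resize(o,(790,int(520*790/o.shape[1]))))
E
```

```text
[ 0.48192581 -0.24905793  0.04981095] 0.00012785809536767646
top [468.60489475 276.03898799]
top [465.97626576 277.65317241]
top [470.73788427 275.31656005]
top [467.0707096  277.55414848]
side [421.60497216 157.98241673]
side [419.90966287 165.75484812]
side [423.1575485  152.77502392]
side [420.79205283 163.5763966 ]
```

View pics/g2.png

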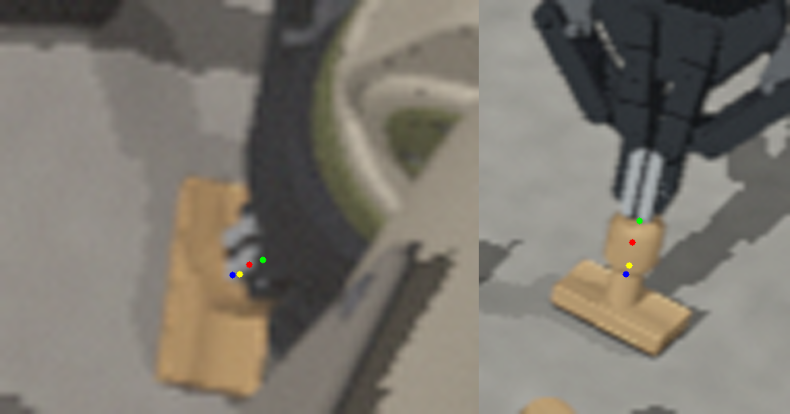

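The pads' lower end sits at the top of the knob (green, z≈62 mm). It should be 19 mm ahead of a TCP reported at z=50. Reported TCP height and picture disagree by about 3 cm, so I'll raise the arm clear and measure the shut tips from both cameras.

Emit:
carry_out:
  steps:
    - [-1,0,0,-0.03,0,0,0]
    - [-1,0,0,-0.03,0,0,0]
    - [-1,0,0,0,0,0,0]
    - [-1,0,0,0,0,0,0]

```text
clock: 5.4
tcp_pos: [0.4817, -0.2489, 0.1094]
orientation: [-0.0, 1.0, 0.0, -0.0]
wrist_force: [0.1, 0.1, 0.6]
finger_gap: 0.0004
```

```bash
python3 - <<'E'
from h import *
import cv2
s=env.get_state();p=s["tcp_pos"];print(p,s["finger_gap"])
def pr(n,X):
    c=C[n];q=c["K"]@(c["R"]@X+c["t"]);return q[:2]/q[2]
out=[]
for n,(u0,v0,w,h) in {"top":(440,230,65,65),"side":(385,100,65,65)}.items():
    im=C[n]["color"][v0:v0+h,u0:u0+w,::-1]
    im=cv2.resize(im,(390,390),interpolation=cv2.INTER_CUBIC)
    for X,col in ((p,(0,0,255)),(p-[0,0,.019],(255,0,0)),(p+[0,0,.013],(0,255,0))):
        uv=(pr(n,X)-[u0,v0]+.5)*6;print(n,pr(n,X));cv2.circle(im,tuple(uv.astype(int)),3,col,-1)
    out.append(im)
cv2.imwrite("pics/g3.png",np.hstack(out))
E
```

```text
[ 0.48115986 -0.24853725  0.10868235] 0.0001687171490047095
top [477.11741879 271.10488317]
top [474.17527955 272.90607609]
top [479.19626305 269.83220392]
side [427.54075965 132.40975106]
side [425.64812126 141.0581001 ]
side [428.87512572 126.3124091 ]
```

View pics/g3.png

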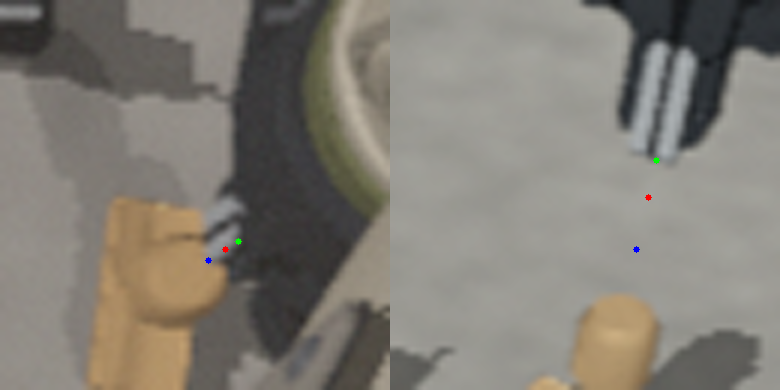

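```bash
python3 - <<'E'
from h import *
import cv2
P=[C[n]["K"]@np.c_[C[n]["R"],C[n]["t"]] for n in("top","side")]
X=cv2.triangulatePoints(P[0],P[1],np.array([[474.],[269.]]),np.array([[428.8],[126.]]))
print(X[:3].T/X[3], env.get_state()["tcp_pos"])
E
```

```text
[[ 0.48057003 -0.23807821  0.12940243]] [ 0.48122075 -0.24856967  0.10872478]
```

Triangulation puts the shut tips about 20 mm above the reported TCP, where the spec says 19 mm below it. x and y agree to about 1 mm. So the reported z reads roughly 35–38 mm too low relative to the real fingers. I'll grasp lower to match, and set release heights relative to each grasp.

Emit:
carry_out:
  steps:
    - [1,0,0,0,0,0,0]
    - [1,0,0,0,0,0,0]
    - [1,0,0,0,0,0,0]
    - [1,0,0,0,0,0,0]
    - [1,0,0,0,0,0,0]
    - [1,0,0,0.03,0,0,0]
    - [1,0,0,0.03,0,0,0]
    - [1,0,0,0.02,0,0,0]
    - [1,0,0,0.01,0,0,0]
    - [1,0,0,0,0,0,0]
    - [-1,0,0,0,0,0,0]
    - [-1,0,0,0,0,0,0]
    - [-1,0,0,0,0,0,0]
    - [-1,0,0,0,0,0,0]
    - [-1,0,0,0,0,0,0]
    - [-1,0,0,0,0,0,0]

```text
clock: 7.6
tcp_pos: [0.4824, -0.2493, 0.0204]
orientation: [0.0, 1.0, 0.0, 0.001]
wrist_force: [0.9, -0.3, 5.6]
finger_gap: 0.0245
```

The gap is 24.5 mm with 5.6 N upward, which suggests a grip on the rounded rim. I'll reopen and grip 8 mm lower.

Emit:
carry_out:
  steps:
    - [1,0,0,0,0,0,0]
    - [1,0,0,0,0,0,0]
    - [1,0,0,0,0,0,0]
    - [1,0,0,0,0,0,0]
    - [1,0,0,0.004,0,0,0]
    - [1,0,0,0.004,0,0,0]
    - [1,0,0,0,0,0,0]
    - [-1,0,0,0,0,0,0]
    - [-1,0,0,0,0,0,0]
    - [-1,0,0,0,0,0,0]
    - [-1,0,0,0,0,0,0]
    - [-1,0,0,0,0,0,0]
    - [-1,0,0,0,0,0,0]

```text
clock: 9.22
tcp_pos: [0.4821, -0.2491, 0.012]
orientation: [0.0, 1.0, 0.0, 0.0]
wrist_force: [-0.3, 0.6, 1.7]
finger_gap: 0.0246
```

Emit:
carry_out:
  steps:
    - [-1,0,0,-0.02,0,0,0]
    - [-1,0,0,-0.035,0,0,0]
    - [-1,0,0,-0.035,0,0,0]
    - [-1,0,0,-0.03,0,0,0]
    - [-1,0.008,-0.014,-0.01,0,0,0]
    - [-1,0.016,-0.028,0,0,0,0]
    - [-1,0.018,-0.031,0,0,0,0]
    - [-1,0.018,-0.031,0,0,0,0]
    - [-1,0.018,-0.031,0,0,0,0]
    - [-1,0.018,-0.031,0,0,0,0]
    - [-1,0.018,-0.031,0,0,0,0]
    - [-1,0.016,-0.028,0,0,0,0]
    - [-1,0.0125,-0.024,0,0,0,0]
    - [-1,0,0,0,0,0,0]
    - [-1,0,0,0,0,0,0]

```text
clock: 11.1
tcp_pos: [0.6235, 0.0005, 0.1406]
orientation: [0.0, 1.0, 0.0, -0.001]
wrist_force: [-0.2, 0.5, -0.5]
finger_gap: 0.0244
```

```bash
python3 - <<'E'
from h import *
import cv2
o=np.hstack([cv2.resize(C[n]["color"][:,:,::-1],(400,300)) for n in("top","side")])
cv2.imwrite("pics/c1.png",o)
E
```

```text
(no output)
```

View pics/c1.png

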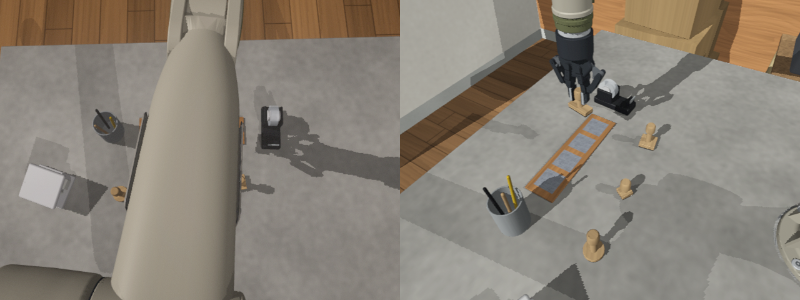

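The oblong hangs level in the grip. Lowering it now (lift minus the 6 mm strip).

Emit:
carry_out:
  steps:
    - [-1,0.0005,0,0.03,0,0,0]
    - [-1,0,0,0.03,0,0,0]
    - [-1,0,0,0.03,0,0,0]
    - [-1,0,0,0.02,0,0,0]
    - [-1,0,0,0.01,0,0,0]
    - [-1,0,0,0.003,0,0,0]
    - [-1,0,0,0,0,0,0]
    - [-1,0,0,0,0,0,0]
    - [0.2,0,0,0,0,0,0]
    - [0.2,0,0,0,0,0,0]
    - [1,0,0,0,0,0,0]
    - [1,0,0,0,0,0,0]
    - [1,0,0,0,0,0,0]
    - [1,0,0,0,0,0,0]

```text
clock: 12.95
tcp_pos: [0.6248, 0.0, 0.0188]
orientation: [0.0, 1.0, 0.0, -0.0]
wrist_force: [-0.1, -0.1, -0.6]
finger_gap: 0.0851
```

Emit:
carry_out:
  steps:
    - [1,0,0,-0.03,0,0,0]
    - [1,0,0,-0.04,0,0,0]
    - [1,0,0,-0.04,0,0,0]
    - [1,0,0,-0.04,0,0,0]
    - [1,-0.0325,0.019,0,0,0,0]
    - [1,-0.0325,0.019,0,0,0,0]
    - [1,-0.0325,0.019,0,0,0,0]
    - [1,-0.0325,0.019,0,0,0,0]
    - [1,-0.0325,0.0195,0,0,0,0]
    - [1,0,0,0,0,0,0]
    - [1,0,0,0.04,0,0,0]
    - [1,0,0,0.04,0,0,0]
    - [1,0,0,0.035,0,0,0]
    - [1,0,0,0.02,0,0,0]
    - [1,0,0,0.01,0,0,0]
    - [1,0,0,0,0,0,0]
    - [1,0,0,0,0,0,0]

```text
clock: 15.08
tcp_pos: [0.4634, -0.0957, 0.0246]
orientation: [0.0, 1.0, 0.0, 0.001]
wrist_force: [-0.9, -0.2, 1.3]
finger_gap: 0.0854
```

Emit:
carry_out:
  steps:
    - [-1,0,0,0,0,0,0]
    - [-1,0,0,0,0,0,0]
    - [-1,0,0,0,0,0,0]
    - [-1,0,0,0,0,0,0]
    - [-1,0,0,0,0,0,0]
    - [-1,0,0,0,0,0,0]

```text
clock: 15.82
tcp_pos: [0.4626, -0.0956, 0.0241]
orientation: [0.0, 1.0, 0.0, 0.0]
wrist_force: [-0.6, 1.7, 3.5]
finger_gap: 0.0247
```

Emit:
carry_out:
  steps:
    - [-1,0,0,-0.02,0,0,0]
    - [-1,0,0,-0.035,0,0,0]
    - [-1,0,0,-0.04,0,0,0]
    - [-1,0,0,-0.035,0,0,0]
    - [-1,0.0125,-0.013,0,0,0,0]
    - [-1,0.025,-0.0265,0,0,0,0]
    - [-1,0.025,-0.0265,0,0,0,0]
    - [-1,0.025,-0.0265,0,0,0,0]
    - [-1,0.025,-0.0265,0,0,0,0]
    - [-1,0.025,-0.0265,0,0,0,0]
    - [-1,0.025,-0.025,0,0,0,0]
    - [-1,0,0,0,0,0,0]
    - [-1,0,0,0,0,0,0]
    - [-1,0,0,0.035,0,0,0]
    - [-1,0,0,0.035,0,0,0]
    - [-1,0,0,0.03,0,0,0]
    - [-1,0,0,0.015,0,0,0]
    - [-1,0,0,0.008,0,0,0]
    - [-1,0,0,0,0,0,0]
    - [-1,0,0,0,0,0,0]

```text
clock: 18.32
tcp_pos: [0.6256, 0.0749, 0.0319]
orientation: [0.0, 1.0, 0.0, 0.001]
wrist_force: [0.2, -1.0, -1.0]
finger_gap: 0.0246
```

Emit:
carry_out:
  steps:
    - [0.2,0,0,0,0,0,0]
    - [0.2,0,0,0,0,0,0]
    - [1,0,0,0,0,0,0]
    - [1,0,0,0,0,0,0]
    - [1,0,0,0,0,0,0]
    - [1,0,0,0,0,0,0]

```text
clock: 19.08
tcp_pos: [0.6248, 0.075, 0.0308]
orientation: [0.0, 1.0, 0.0, -0.0]
wrist_force: [0.5, 0.1, 0.5]
finger_gap: 0.085
```

Emit:
carry_out:
  steps:
    - [1,0,0,-0.03,0,0,0]
    - [1,0,0,-0.04,0,0,0]
    - [1,0,0,-0.04,0,0,0]
    - [1,0,0,-0.04,0,0,0]
    - [1,-0.028,-0.0017,0,0,0,0]
    - [1,-0.03,-0.0018,0,0,0,0]
    - [1,-0.03,-0.0018,0,0,0,0]
    - [1,-0.03,-0.0018,0,0,0,0]
    - [1,-0.03,-0.0018,0,0,0,0]
    - [1,-0.03,-0.0018,0,0,0,0]
    - [1,0,0,0,0,0,0]
    - [1,0,0,0.04,0,0,0]
    - [1,0,0,0.04,0,0,0]
    - [1,0,0,0.04,0,0,0]
    - [1,0,0,0.03,0,0,0]
    - [1,0,0,0.015,0,0,0]
    - [1,0,0,0.01,0,0,0]
    - [1,0,0,0,0,0,0]
    - [1,0,0,0,0,0,0]

```text
clock: 21.45
tcp_pos: [0.4477, 0.0856, 0.0064]
orientation: [0.0, 1.0, 0.0, 0.001]
wrist_force: [0.1, -1.1, 0.2]
finger_gap: 0.0852
```

Emit:
carry_out:
  steps:
    - [-1,0,0,0,0,0,0]
    - [-1,0,0,0,0,0,0]
    - [-1,0,0,0,0,0,0]
    - [-1,0,0,0,0,0,0]
    - [-1,0,0,0,0,0,0]
    - [-1,0,0,0,0,0,0]

```text
clock: 22.2
tcp_pos: [0.447, 0.0856, 0.0061]
orientation: [0.0, 1.0, 0.0, 0.0]
wrist_force: [-1.4, -0.6, 4.7]
finger_gap: 0.0245
```

Emit:
carry_out:
  steps:
    - [-1,0,0,-0.02,0,0,0]
    - [-1,0,0,-0.035,0,0,0]
    - [-1,0,0,-0.04,0,0,0]
    - [-1,0,0,-0.035,0,0,0]
    - [-1,0.0133,0.0124,0,0,0,0]
    - [-1,0.027,0.025,0,0,0,0]
    - [-1,0.028,0.025,0,0,0,0]
    - [-1,0.028,0.025,0,0,0,0]
    - [-1,0.028,0.025,0,0,0,0]
    - [-1,0.027,0.025,0,0,0,0]
    - [-1,0.025,0.023,0,0,0,0]
    - [-1,0,0,0,0,0,0]
    - [-1,0,0,0,0,0,0]
    - [-1,0,0,0.035,0,0,0]
    - [-1,0,0,0.035,0,0,0]
    - [-1,0,0,0.03,0,0,0]
    - [-1,0,0,0.015,0,0,0]
    - [-1,0,0,0.008,0,0,0]
    - [-1,0,0,0,0,0,0]
    - [-1,0,0,0,0,0,0]

```text
clock: 24.7
tcp_pos: [0.624, -0.0749, 0.0139]
orientation: [0.0, 1.0, 0.0, 0.001]
wrist_force: [1.0, 0.3, -0.5]
finger_gap: 0.0245
```

Emit:
carry_out:
  steps:
    - [0.2,0,0,0,0,0,0]
    - [0.2,0,0,0,0,0,0]
    - [1,0,0,0,0,0,0]
    - [1,0,0,0,0,0,0]
    - [1,0,0,0,0,0,0]
    - [1,0,0,0,0,0,0]

```text
clock: 25.45
tcp_pos: [0.6231, -0.0747, 0.0127]
orientation: [0.0, 1.0, 0.0, -0.0]
wrist_force: [0.3, 0.3, -0.3]
finger_gap: 0.0852
```

Emit:
carry_out:
  steps:
    - [1,0,0,-0.03,0,0,0]
    - [1,0,0,-0.04,0,0,0]
    - [1,0,0,-0.04,0,0,0]
    - [1,0,0,-0.04,0,0,0]
    - [1,0,0,-0.01,0,0,0]
    - [1,-0.0202,-0.0353,0,0,0,0]
    - [1,-0.0205,-0.036,0,0,0,0]
    - [1,-0.0205,-0.036,0,0,0,0]
    - [1,-0.0205,-0.036,0,0,0,0]
    - [1,-0.0205,-0.036,0,0,0,0]
    - [1,-0.0205,-0.036,0,0,0,0]
    - [1,-0.0205,-0.036,0,0,0,0]
    - [1,-0.0205,-0.036,0,0,0,0]
    - [1,-0.0205,-0.034,0,0,0,0]
    - [1,0,0,0,0,0,0]
    - [1,0,0,0,0,0,0]

```text
clock: 27.45
tcp_pos: [0.4388, 0.2463, 0.1721]
orientation: [0.0, 1.0, 0.0, -0.0]
wrist_force: [0.1, 0.2, -0.6]
finger_gap: 0.0854
```

Emit:
carry_out:
  steps:
    - [1,0,0,0.04,0,0,0]
    - [1,0,0,0.04,0,0,0]
    - [1,0,0,0.03,0,0,0]
    - [1,0,0,0.02,0,0,0]
    - [1,0,0,0.007,0,0,0]
    - [1,0,0,0,0,0,0]
    - [1,0,0,0,0,0,0]
    - [-1,0,0,0,0,0,0]
    - [-1,0,0,0,0,0,0]
    - [-1,0,0,0,0,0,0]
    - [-1,0,0,0,0,0,0]
    - [-1,0,0,0,0,0,0]
    - [-1,0,0,0,0,0,0]

```text
clock: 29.08
tcp_pos: [0.4392, 0.2467, 0.036]
orientation: [-0.0, 1.0, 0.0, 0.0]
wrist_force: [-0.2, -0.2, 4.3]
finger_gap: 0.0246
```

Emit:
carry_out:
  steps:
    - [-1,0,0,-0.02,0,0,0]
    - [-1,0,0,-0.035,0,0,0]
    - [-1,0,0,-0.04,0,0,0]
    - [-1,0,0,-0.035,0,0,0]
    - [-1,0.0073,0.0165,0,0,0,0]
    - [-1,0.015,0.025,0,0,0,0]
    - [-1,0.025,0.025,0,0,0,0]
    - [-1,0.03,0.02,0,0,0,0]
    - [-1,0.03,0.01,0,0,0,0]
    - [-1,0.03,0,0,0,0,0]
    - [-1,0.03,0,0,0,0,0]
    - [-1,0.02,0,0,0,0,0]
    - [-1,0,0,0,0,0,0]
    - [-1,0,0,0.035,0,0,0]
    - [-1,0,0,0.035,0,0,0]
    - [-1,0,0,0.03,0,0,0]
    - [-1,0,0,0.015,0,0,0]
    - [-1,0,0,0.008,0,0,0]
    - [-1,0,0,0,0,0,0]
    - [-1,0,0,0,0,0,0]

```text
clock: 31.58
tcp_pos: [0.6269, 0.1502, 0.0438]
orientation: [-0.0, 1.0, 0.0, 0.001]
wrist_force: [0.4, -0.2, -1.4]
finger_gap: 0.0245
```

Emit:
carry_out:
  steps:
    - [0.2,0,0,0,0,0,0]
    - [0.2,0,0,0,0,0,0]
    - [1,0,0,0,0,0,0]
    - [1,0,0,0,0,0,0]
    - [1,0,0,0,0,0,0]
    - [1,0,0,0,0,0,0]

```text
clock: 32.33
tcp_pos: [0.6262, 0.1501, 0.0427]
orientation: [0.0, 1.0, 0.0, -0.0]
wrist_force: [-0.1, 0.1, 0.1]
finger_gap: 0.0851
```

Emit:
carry_out:
  steps:
    - [1,0,0,-0.03,0,0,0]
    - [1,0,0,-0.04,0,0,0]
    - [1,0,0,-0.05,0,0,0]
    - [1,0,0,-0.05,0,0,0]
    - [1,0,0,-0.02,0,0,0]
    - [1,-0.018,0.04,0,0,0,0]
    - [1,-0.018,0.04,0,0,0,0]
    - [1,-0.018,0.04,0,0,0,0]
    - [1,-0.018,0.04,0,0,0,0]
    - [1,-0.018,0.04,0,0,0,0]
    - [1,-0.018,0.04,0,0,0,0]
    - [1,-0.018,0.04,0,0,0,0]
    - [1,-0.018,0.04,0,0,0,0]
    - [1,-0.018,0.04,0,0,0,0]
    - [1,-0.018,0.04,0,0,0,0]
    - [1,-0.018,0.04,0,0,0,0]
    - [1,-0.018,0.04,0,0,0,0]
    - [1,-0.018,0.04,0,0,0,0]
    - [1,-0.018,0.04,0,0,0,0]
    - [1,0,0,0,0,0,0]

```text
clock: 34.83
tcp_pos: [0.373, -0.4125, 0.2324]
orientation: [0.0, 1.0, -0.002, -0.0]
wrist_force: [0.4, 0.4, -1.2]
finger_gap: 0.0852
```

```bash
python3 - <<'E'
from h import *
import cv2
a=C["top"]["color"][:,:,::-1];b=C["side"]["color"][:,:,::-1]
cv2.imwrite("pics/e1.png",cv2.resize(a[165:245,140:460],(800,200),interpolation=cv2.INTER_CUBIC))
o=np.vstack([cv2.resize(a[165:245,140:460],(800,200),interpolation=cv2.INTER_CUBIC),cv2.resize(b[120:390,100:640],(800,400),interpolation=cv2.INTER_CUBIC)])
cv2.imwrite("pics/e1.png",o)
cv2.imwrite("pics/e2.png",cv2.resize(a[180:240,215:400],None,fx=4,fy=4,interpolation=cv2.INTER_CUBIC))
E
```

```text
(no output)
```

View pics/e1.png

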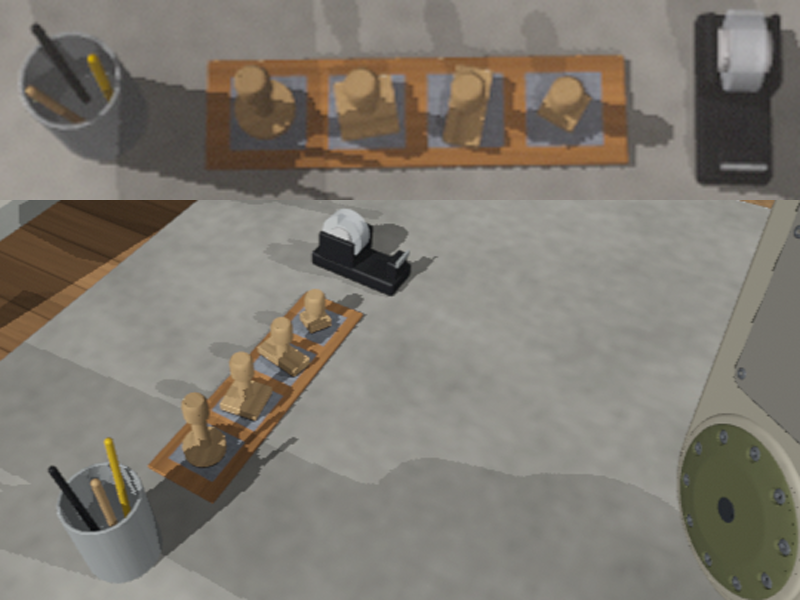

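View pics/e2.png

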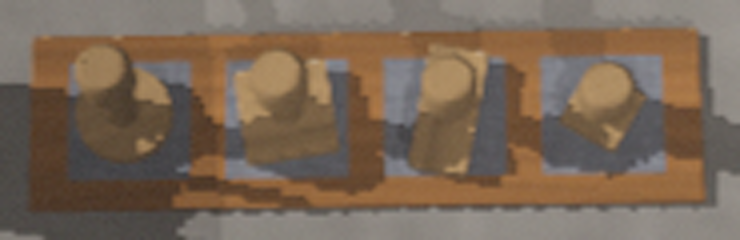

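All four stand upright in order, and the cup and dispenser are unmoved. A quick numeric check of the base centres against the felts, then hand-in.

```bash
python3 - <<'E'
from h import *
M=[(129,120),(287,118.5),(445,116.5),(602,114.5)]
B=[(124,112),(289,111),(449,110),(603.5,105)];K=[(103,67,.092),(278,75,.08),(448,80,.068),(607,85,.056)]
f=lambda p,z:ray("top",*zz(p[0],p[1],4,215,180),z)
for m,b,k in zip(M,B,K):
    m=f(m,.006);print("base mm",(f(b,.020)-m)*1e3,"knob mm",(f(k,k[2])-m)*1e3)
print(env.get_state()["clock"]);env.hand_in()
E
```

```text
base mm [0.0605957  0.60922645] knob mm [0.50632838 0.73714513]
base mm [-0.25501145 -1.74498053] knob mm [-0.37715898 -0.26514863]
base mm [-0.75521535 -1.73288381] knob mm [-0.17203993 -0.7888683 ]
base mm [0.7475695  0.31606507] knob mm [0.05526393 1.48531369]
35.025
the job is handed in; nothing more can be done
```

I stood all four stamps on the felt squares in order of height: round at the pencil cup's end, then square, oblong and small towards the tape dispenser. I then moved the arm clear and handed the job in at about 35 s.

**Last checks:** In the final pictures every stamp stands upright and the gripper is clear of everything. The cup and dispenser show no visible shift; I judged that by eye and did not measure it. The top camera puts each base and knob within about 2 mm of its felt centre, against the 12 mm allowed. I judged upright and at rest from still pictures only, and the hand-in gave no verdict.

**What disagreed:** The first grasp closed on nothing, just above the oblong's knob. The camera showed the fingertips about 35 mm higher than the reported tool position and stated finger length imply. I gripped lower to allow for this and set each release height from its own grasp, which worked for all four. The fingers also read about 24.5 mm on the 26 mm knobs, and I did not find out why.

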